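# Strip the spacer stand and gauge the set

### The arm

A 7-joint arm with a two-finger parallel gripper is mounted at the origin on the work surface. World frame = base frame: x ahead of the robot, y to its left, z up, the work surface at z = 0. Lengths are in m, angles in rad, forces in N, time in s.
With the tool pointing down it reaches from about 0.425 to 0.825 m from the base axis. Payload 3.6 kg.
Tool frame: the origin (TCP) lies midway between the tips of the shut fingers; the grasp point (between the pads) lies 19 mm behind it; z points along the fingers, y is the line along which they close (so a half turn about z gives the same grasp; the last joint's range is limited). The gripper opens to 93 mm and grips with 3 to 60 N. Pads are 15 mm wide; open, the fingers measure 128 mm over their backs; the gripper's body (75 mm by 188 mm) begins 65 mm behind the grasp point.
Start: joints at [-1.353, 0.615, -0.013, 1.423, 0.008, 1.103, -0.04], TCP at [0.158, 0.631, 0.219] pointing down, gripper open.
Joint ranges: [-3.12, 3.12], [-0.3, 2.06], [-1.34, 1.32], [0.26, 2.42], [-1.36, 4.5], [0.01, 1.98], [-2.84, 2.84]. Speed limits (rad/s): [2.79, 2.79, 3.14, 3.14, 3.14, 3.14, 3.14].

### API

Orientations are given as a unit quaternion [w, x, y, z].
In Python, from station import robot gives the robot as it stands. Calls block until the motion is done:
- robot.movep(position, orientation): joint-space move of the TCP to a pose.
- robot.move_straight(position, rotation=None, v=0.15): straight line of the TCP; rotation=None keeps the orientation; v is the mean speed in m/s.
- robot.set_joints(angles): joint-space move.
- robot.let_go() and robot.close(effort=None): open the fingers fully, or close them until they stop; effort is the grip in N (None keeps the last).
- robot.dwell(seconds).
- robot.inverse_kinematics(position, orientation): joint angles nearest the present ones, or None.
- robot.state(): the state.
- robot.grab_frame(name): name is "scene" or "top" or "wrist"; returns a dict with "pixels" (384x512x3 uint8, red, green, blue), "intrinsics" (3x3 intrinsics, pixels), "view" (4x4, takes a point from world to camera coordinates). Camera axes: x right, y down, z forward; pixel columns grow to the right and rows downward; lengths in m; the calibration is good to about 2 mm. A picture is of the moment at which its call begins. There is no depth.
A pose or a line that the arm cannot do raises robot.IKError and nothing moves.
- robot.sign_off(): hands the job in; it is judged then, once.
The state is a dict: "t": time; "joint_positions": joint angles; "joint_velocities": joint speeds; "joint_torque": joint torques, N m; "eef_pos": TCP position; "eef_rot": TCP orientation; "contact_force": force on the tool from outside, world axes, zero at the start; "wrist_torque": the same for the moment, N m; "grip_width": finger opening in m; "grasp_force": force on a finger pad.
Only numpy, scipy, OpenCV 4.12 (cv2) and the standard library are available. Lean on these libraries where they do the work, as an engineer would, in place of code of your own. Each camera call takes 0.05 s, during which the arm holds its last target. There are 200 camera calls.

### The job

Strip the display stand: pull every red-looped spring clip sideways out of its post and put it in the white hexagonal tin, and lift off every drilled spacer block. Set the blocks upright in one row on the beam gauge between its jaws, their 40 mm length across the beam, then slide the jaw shut so that the whole row is held snugly against the anvil, gently, and leave it closed on them. Leave the tin standing and the other goods on the counter where they are.

Things in the scene. Friction and masses are not known exactly. Their poses are not given: they have to be found in the camera images.
- stand: Aluminium rail 34 (x) by 280 (y) by 16 mm, fixed to the counter, with four upright steel posts of 14 mm diameter in a row along its y, 70 mm apart, tops 84 mm above the counter. Origin at the centre of its underside. Each post has a 6.5 mm cross hole along the stand's x.
- post1 (a point): Centre of the cross hole of a post, 72 mm above the counter (post at y = -105 mm of the stand).
- post2 (a point): Centre of the cross hole of a post, 72 mm above the counter (post at y = -35 mm of the stand).
- post3 (a point): Centre of the cross hole of a post, 72 mm above the counter (post at y = 35 mm of the stand).
- post4 (a point): Centre of the cross hole of a post, 72 mm above the counter (post at y = 105 mm of the stand).
- clip1_loop (a point): Looped spring clip (None if absent), 25 g. Point: centre of its flat red loop, 28 (x) by 26 (y) by 5.5 mm. Its 5 mm leg runs along +x to 51 mm from here, an outer arm beside it (y = 12 mm). At the start level at 71 mm height, the leg through a post 34 mm away, loop on the stand's -x side, held by friction only; it comes out along its own -x, free after 25 mm.
- clip2_loop (a point): Looped spring clip (None if absent), 25 g. Point: centre of its flat red loop, 28 (x) by 26 (y) by 5.5 mm. Its 5 mm leg runs along +x to 51 mm from here, an outer arm beside it (y = 12 mm). At the start level at 71 mm height, the leg through a post 34 mm away, loop on the stand's -x side, held by friction only; it comes out along its own -x, free after 25 mm.
- clip3_loop (a point): Looped spring clip (None if absent), 25 g. Point: centre of its flat red loop, 28 (x) by 26 (y) by 5.5 mm. Its 5 mm leg runs along +x to 51 mm from here, an outer arm beside it (y = 12 mm). At the start level at 71 mm height, the leg through a post 34 mm away, loop on the stand's -x side, held by friction only; it comes out along its own -x, free after 25 mm.
- clip4_loop (a point): Looped spring clip (None if absent), 25 g. Point: centre of its flat red loop, 28 (x) by 26 (y) by 5.5 mm. Its 5 mm leg runs along +x to 51 mm from here, an outer arm beside it (y = 12 mm). At the start level at 71 mm height, the leg through a post 34 mm away, loop on the stand's -x side, held by friction only; it comes out along its own -x, free after 25 mm.
- blue_centre (a point): Centre (half-way up) of the blue spacer block (None if absent): 40 mm long (its x), 22 mm wide (its y), 30 mm tall, about 70 g, with a 17 mm vertical bore. At the start it stands on the rail, loose around a post (centre 31 mm up), turned a little; it lifts off over the post top once no clip is in that post.
- green_centre (a point): Centre (half-way up) of the green spacer block (None if absent): 40 mm long (its x), 26 mm wide (its y), 30 mm tall, about 70 g, with a 17 mm vertical bore. At the start it stands on the rail, loose around a post (centre 31 mm up), turned a little; it lifts off over the post top once no clip is in that post.
- orange_centre (a point): Centre (half-way up) of the orange spacer block (None if absent): 40 mm long (its x), 30 mm wide (its y), 30 mm tall, about 70 g, with a 17 mm vertical bore. At the start it stands on the rail, loose around a post (centre 31 mm up), turned a little; it lifts off over the post top once no clip is in that post.
- white_centre (a point): Centre (half-way up) of the white spacer block (None if absent): 40 mm long (its x), 34 mm wide (its y), 30 mm tall, about 70 g, with a 17 mm vertical bore. At the start it stands on the rail, loose around a post (centre 31 mm up), turned a little; it lifts off over the post top once no clip is in that post.
- gauge: Beam gauge fixed to the counter: aluminium beam 34 (x) by 260 mm (y from -110 to 150 mm), its flat top 22 mm above the counter. Origin at counter height. The row of blocks lies on the beam along the gauge's y, each block's 40 mm length across the beam (along the gauge's x, overhanging 3 mm each side).
- anvil: Fixed jaw of the gauge, 34 mm wide, 34 mm high above the beam. Origin on its inner face at beam-top height, at y = -75 mm of the gauge; the face looks to the gauge's +y.
- jaw (a joint): Gap between the anvil's and the sliding jaw's inner faces, m: 0 shut, 0.15 fully open; the jaw opens to the gauge's +y. Starts nearly shut (15 to 40 mm), too narrow for the row. It slides with about 2.5 N friction and stays where it is left.
- jaw_tab (a point): Middle of the black grip tab of the sliding jaw, a plate 12 mm thick (gauge y) by 30 mm wide (gauge x), from 34 to 80 mm above the counter, this point 65 mm up and 44 mm to +y of the jaw's face. The jaw wall is 10 mm thick, 34 mm high above the beam; the carriage under and 10 mm beyond the tab is 12 mm high above the beam.
- tin: Open white hexagonal tin, 132 mm across flats, 70 mm high, walls and floor 4 mm, 350 g, loose on the counter. Origin at the centre of its underside.
- conn_white: Bystander: white plug connector about 45 by 22 by 22 mm.
- conn_teal: Bystander: green plug connector about 40 by 22 by 22 mm.
- conn_blue: Bystander: blue plug connector about 45 by 22 by 22 mm.
- relay: Bystander: black relay, 28 by 28 by 34 mm.
- jar: Bystander: jar 60 mm diameter, 70 mm high.
- carton: Bystander: cardboard carton 60 by 90 by 60 mm.

How it is judged:
On the way, in this order (a step that is already met when the one before it is completed fails the run):
1. the jaw has been opened wide enough for the blocks (value of joint jaw above 0.045 m), for 0.1 s.
2. every block stands in the row and the jaw bears on the row, which bears on the anvil (x of blue_centre in the frame of gauge between -0.012 and 0.012 m and z of blue_centre in the frame of gauge between 0.033 and 0.041 m and y of blue_centre in the frame of anvil between 0.009 and 0.1 m and angle between the x axis of each of blue_centre, green_centre, orange_centre, white_centre and the x axis of gauge, either way round below 0.12 rad and angle between each of blue_centre, green_centre, orange_centre, white_centre's own z axis and vertical below 0.1 rad and x of green_centre in the frame of gauge between -0.012 and 0.012 m and z of green_centre in the frame of gauge between 0.033 and 0.041 m and y of green_centre in the frame of anvil between 0.009 and 0.1 m and x of orange_centre in the frame of gauge between -0.012 and 0.012 m and z of orange_centre in the frame of gauge between 0.033 and 0.041 m and y of orange_centre in the frame of anvil between 0.009 and 0.1 m and x of white_centre in the frame of gauge between -0.012 and 0.012 m and z of white_centre in the frame of gauge between 0.033 and 0.041 m and y of white_centre in the frame of anvil between 0.009 and 0.1 m and contact force between each of jaw, anvil and anything else above 0.25 N), for 0.2 s.
At the end, for the whole second after the job is handed in: Every clip rests in the upright tin (loop centre within 64 mm of its axis and below 64 mm); every block stands on the beam between the jaws, within 12 mm of its centre line and 0.12 rad of square; the released jaw and the anvil both bear on the row (over 0.25 N) (all of step 2 and horizontal distance between each of clip1_loop, clip2_loop, clip3_loop, clip4_loop and tin below 0.064 m and z of each of clip1_loop, clip2_loop, clip3_loop, clip4_loop in the frame of tin below 0.064 m and linear speed of each of clip1, clip2, clip3, clip4 below 0.02 m/s and angle between tin's own z axis and vertical below 0.1 rad); the robot touches nothing.
It fails at once if a bystander is pushed more than 3 cm (distance of any of conn_white, conn_teal, conn_blue, relay, jar, carton from where it was at the start of the episode above 0.03 m).
It fails at once if the jaw squeezes a block with more than 40 N (contact force between jaw and block_blue above 40 N or contact force between jaw and block_green above 40 N or contact force between jaw and block_orange above 40 N or contact force between jaw and block_white above 40 N).
Of clip1, clip2, clip3, clip4 only 2 to 4 are there at a start; the rules pass over those that are not, and their reading is None.
Of block_blue, block_green, block_orange, block_white only 2 to 3 are there at a start; the rules pass over those that are not, and their reading is None.
At some moment in a run one of tin may be knocked a few centimetres aside while the robot is not near it.
Once in a run the grip may slacken for a moment while it holds something.
It also fails if it takes over 210 s, if anything falls off the work surface, if the arm or the gripper's body presses on something with over 40 N, if the wrist force passes 120 N, or if a joint passes its speed limit or range.

## Working session

There is one attempt and no reset: what is moved stays moved. The work goes in short steps, each a Python script; the robot and the scene stay as the last script left them, time stands still between calls to the robot, and variables do not carry over. Pictures are saved under pics/ and viewed, at most 14 in all, crops included, and the job is handed in when it is done.

```bash
mkdir -p pics; ls; python3 - <<'E'
from station import robot
import cv2,numpy as np
np.set_printoptions(precision=4,suppress=True)
for n in ("scene","top"):
    f=robot.grab_frame(n); cv2.imwrite(f"pics/{n}0.png",cv2.resize(f["pixels"][:,:,::-1],(800,600),interpolation=cv2.INTER_CUBIC)); print(n,f["intrinsics"],f["view"])
print(robot.state())
E
```

```text
pics
scene [[479.1492   0.     268.0787]
 [  0.     479.1492 194.4168]
 [  0.       0.       1.    ]] [[-0.7857  0.6186  0.0039  0.4721]
 [ 0.3294  0.4236 -0.8439 -0.1162]
 [-0.5237 -0.6617 -0.5365  1.6528]
 [ 0.      0.      0.      1.    ]]
top [[351.8198   0.     252.8129]
 [  0.     351.8198 188.8644]
 [  0.       0.       1.    ]] [[-0.0095 -1.      0.002  -0.0433]
 [-0.9767  0.0089 -0.2143  0.5929]
 [ 0.2142 -0.004  -0.9768  0.7173]
 [ 0.      0.      0.      1.    ]]
{'t': 0.1, 'joint_positions': array([-1.3525,  0.6158, -0.0126,  1.4247,  0.0081,  1.1034, -0.0404]), 'joint_velocities': array([-0.0006, -0.0017,  0.0004, -0.0048, -0.0003,  0.0008,  0.0013]), 'joint_torque': array([  0.001 , -46.0041,   0.2099, -16.6245,  -0.0612,   0.0169,
         0.0001]), 'eef_pos': array([0.1574, 0.6299, 0.2176]), 'eef_rot': array([-0.0001,  0.1221,  0.9925, -0.0011]), 'contact_force': array([0.2653, 0.2489, 0.3911]), 'wrist_torque': array([-0.0022,  0.0198,  0.0423]), 'grasp_force': 0.0, 'grip_width': 0.09301949717765687}
```

View pics/scene0.png

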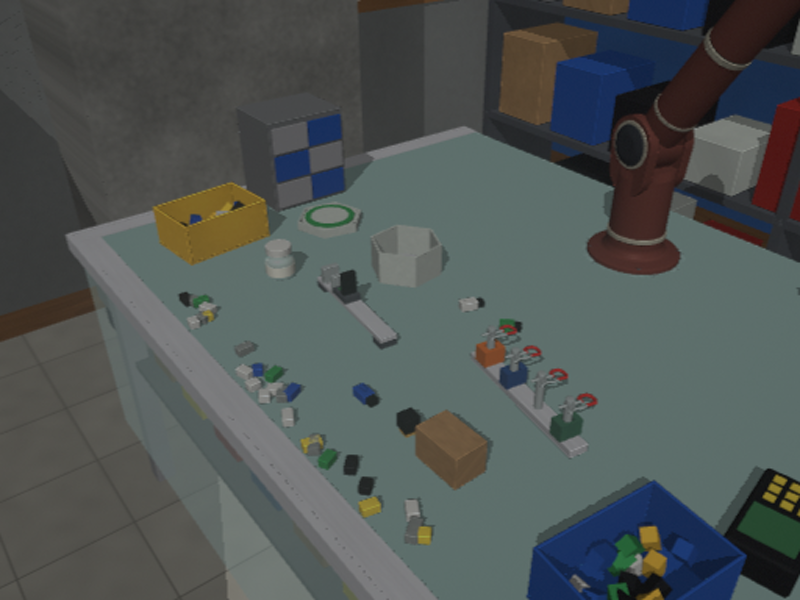

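View pics/top0.png

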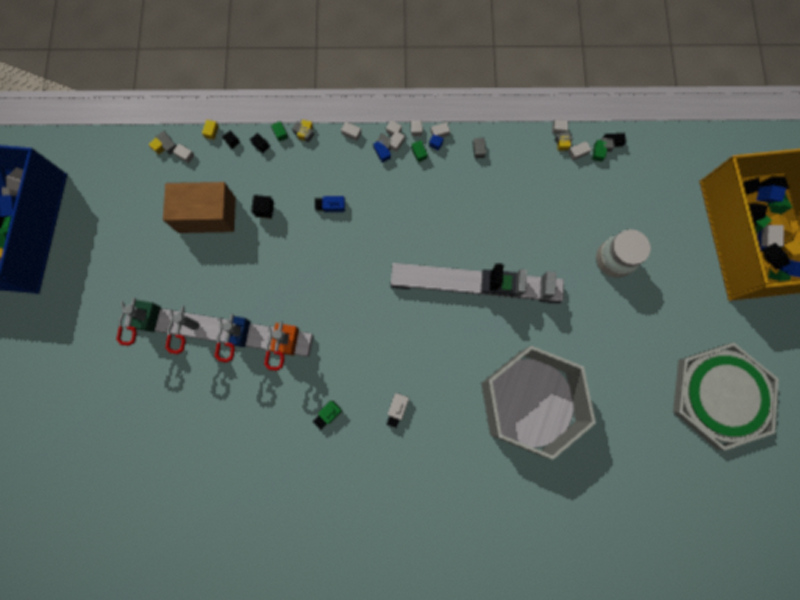

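The scene view shows 4 red clips, orange, blue and green blocks, and post3 with a clip but no block. In the top view the loops are at about (127,334), (176,344), (225,352), (275,360), the gauge beam runs from (391,275) to (563,290) with its tab at (497,270), and the tin centre is at about (541,405).

```bash
cat > h.py <<'E'
from station import robot
import cv2,numpy as np
np.set_printoptions(precision=4,suppress=True)
def unproj(f,uv,z):
    V=f["view"];R=V[:3,:3];c=-R.T@V[:3,3]
    d=R.T@np.linalg.solve(f["intrinsics"],[uv[0],uv[1],1]); return c+d*(z-c[2])/d[2]
def proj(f,p):
    q=f["intrinsics"]@(f["view"][:3,:3]@np.asarray(p)+f["view"][:3,3]); return q[:2]/q[2]
def qd(yaw):  # tool pointing down, tool y axis (closing) at yaw from world y
    # R = Rz(yaw)*Rx(pi): x->(c,s), y->-(−s,c), z->down
    return np.array([0,np.cos(yaw/2),np.sin(yaw/2),0])
def snap(n,name,crop=None,size=(800,600),marks=()):
    f=robot.grab_frame(n);im=f["pixels"][:,:,::-1].copy()
    if crop: x0,y0,x1,y1=crop
    else: x0,y0,x1,y1=0,0,512,384
    im=cv2.resize(im[y0:y1,x0:x1],size,interpolation=cv2.INTER_CUBIC)
    for m in marks:
        u=(proj(f,m)-[x0,y0])*[size[0]/(x1-x0),size[1]/(y1-y0)]
        cv2.drawMarker(im,(int(u[0]),int(u[1])),(255,0,255),cv2.MARKER_CROSS,14,1)
    cv2.imwrite(f"pics/{name}.png",im); return f
E
python3 - <<'E'
from h import *
f=robot.grab_frame("top")
pts=dict(l4=(127,334,.071),l3=(176,344,.071),l2=(225,352,.071),l1=(275,360,.071),bL0=(391,263,.022),bL1=(391,288,.022),bR0=(563,279,.022),bR1=(563,301,.022),tab=(497,266,.08),tinv=(541,405,.07),rail0=(310,345,.016))
for k,(u,v,z) in pts.items(): print(k,unproj(f,(u/1.5625,v/1.5625),z))
# red centroid components
im=f["pixels"].astype(int); m=((im[:,:,0]>120)&(im[:,:,1]<70)&(im[:,:,2]<80)).astype(np.uint8)
n,l,s,c=cv2.connectedComponentsWithStats(m)
for i in range(1,n):
    if s[i,4]>10:
        x,y,w,h=s[i,:4]; print(s[i],unproj(f,(x+w/2-.5,y+h/2-.5),.071))
E
```

```text
l4 [0.5392 0.3232 0.071 ]
l3 [0.5246 0.2543 0.071 ]
l2 [0.5129 0.1861 0.071 ]
l1 [0.5013 0.1168 0.071 ]
bL0 [ 0.6517 -0.0434  0.022 ]
bL1 [ 0.6127 -0.0431  0.022 ]
bR0 [ 0.6243 -0.3031  0.022 ]
bR1 [ 0.5904 -0.3006  0.022 ]
tab [ 0.6297 -0.1929  0.08  ]
tinv [ 0.4372 -0.2448  0.07  ]
rail0 [0.5285 0.0776 0.016 ]
[181 208   8  10  44] [0.5398 0.0998 0.071 ]
[176 221   6   6  20] [0.516 0.112 0.071]
[171 231   9   5  13] [0.4957 0.1188 0.071 ]
```

```bash
python3 - <<'E'
from h import *
robot.movep([0.53,0.22,0.30],qd(-.18))
f=snap("wrist","wA"); print(f["intrinsics"],f["view"])
for p in [[.53,.22,.046],[.53,.22,.0],[.5392,.3232,.071],[.5013,.1168,.071]]: print(proj(f,p)*1.5625)
np.savez("wA",v=f["view"],k=f["intrinsics"])
robot.movep([0.60,-0.18,0.30],qd(-.096))
f=snap("wrist","wB")
np.savez("wB",v=f["view"],k=f["intrinsics"])
print(robot.state()["joint_positions"],robot.state()["t"])
E
```

```text
[[275.7326   0.     256.5548]
 [  0.     275.7326 191.2953]
 [  0.       0.       1.    ]] [[-0.1771 -0.9842  0.0003  0.312 ]
 [-0.9381  0.1689  0.3023  0.3997]
 [-0.2975  0.0532 -0.9532  0.6155]
 [ 0.      0.      0.      1.    ]]
[402.5365 251.8496]
[402.3673 243.4854]
[292.7448 266.8152]
[516.1135 267.5771]
[-0.1779  0.6156  0.8013  1.3833 -0.4429  1.3265 -1.0262] 3.7667
```

View pics/wA.png

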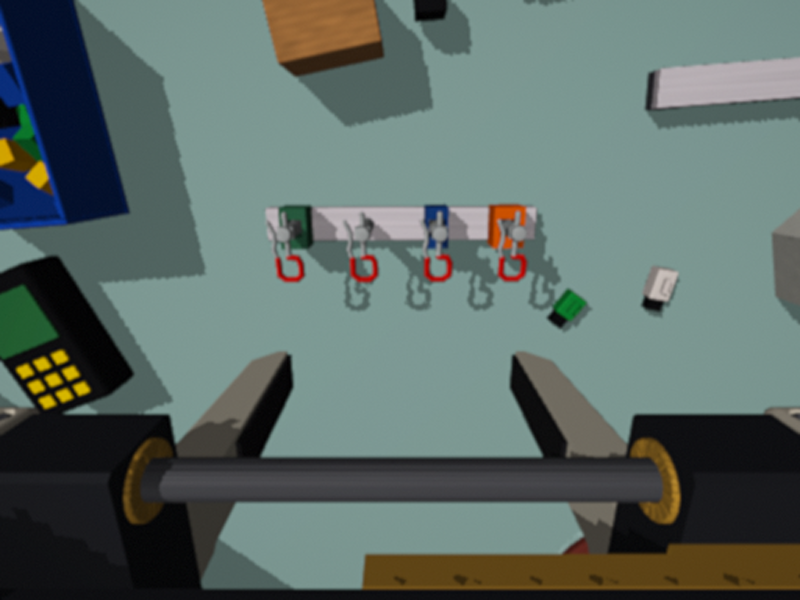

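View pics/wB.png

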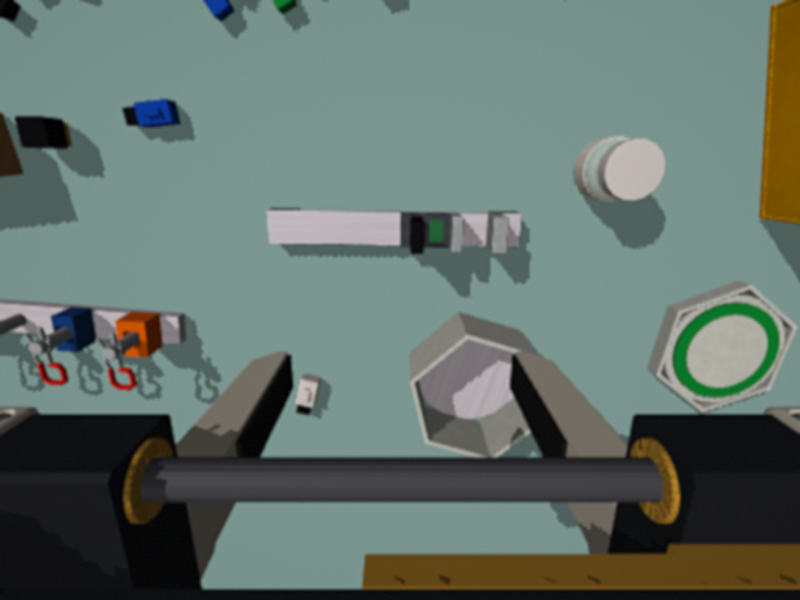

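Wrist view A: loops at (290,268), (364,267), (438,267), (512,267). View B: beam ends at (268,227) and (520,229), tab top at (417,235), jaw wall at (455,232), anvil at (499,234).

```bash
python3 - <<'E'
from h import *
def L(n):
    d=np.load(n+".npz"); return dict(view=d["v"],intrinsics=d["k"])
A,B=L("wA"),L("wB")
for n,f,ps in (("A",A,[("l4",290,268,.074),("l3",364,267,.074),("l2",438,267,.074),("l1",512,267,.074),("p4",283,233,.084),("p2",440,233,.084),("p1",519,233,.084),("railL",267,224,.016),("railR",536,224,.016)]),
 ("B",B,[("bL0",267,210,.022),("bL1",268,244,.022),("bR0",520,212,.022),("bR1",519,244,.022),("tabL",411,235,.08),("tabR",425,235,.08),("jwL",451,232,.056),("jwR",461,232,.056),("anL",493,234,.056),("anR",507,234,.056)])):
    for k,u,v,z in ps: print(n,k,unproj(f,(u/1.5625,v/1.5625),z))
im=cv2.imread("pics/wA.png").astype(int); m=((im[:,:,2]>130)&(im[:,:,1]<60)&(im[:,:,0]<60)).astype(np.uint8)
n,l,s,c=cv2.connectedComponentsWithStats(m)
for i in range(1,n):
    if s[i,4]>60:
        x,y,w,h=s[i,:4]; print(s[i],unproj(A,((x+w/2)/1.5625,(y+h/2)/1.5625),.072))
im=cv2.imread("pics/wA.png")[180:300,240:560]; cv2.imwrite("pics/wAc.png",cv2.resize(im,(800,300),interpolation=cv2.INTER_CUBIC))
im=cv2.imread("pics/wB.png")[190:270,380:540]; cv2.imwrite("pics/wBc.png",cv2.resize(im,(800,400),interpolation=cv2.INTER_CUBIC))
p=np.vstack([cv2.imread("pics/wAc.png"),cv2.imread("pics/wBc.png")])[:600]; cv2.imwrite("pics/AB.png",np.vstack([cv2.imread("pics/wAc.png"),cv2.resize(cv2.imread("pics/wBc.png"),(800,300))]))
E
```

```text
A l4 [0.5391 0.3251 0.074 ]
A l3 [0.5278 0.257  0.074 ]
A l2 [0.5156 0.1891 0.074 ]
A l1 [0.5034 0.1212 0.074 ]
A p4 [0.573  0.3201 0.084 ]
A p2 [0.5483 0.1831 0.084 ]
A p1 [0.5359 0.1142 0.084 ]
A railL [0.5778 0.3542 0.016 ]
A railR [0.5284 0.0794 0.016 ]
B bL0 [ 0.6525 -0.0454  0.022 ]
B bL1 [ 0.6181 -0.04    0.022 ]
B bR0 [ 0.6266 -0.301   0.022 ]
B bR1 [ 0.5938 -0.2997  0.022 ]
B tabL [ 0.623  -0.1883  0.08  ]
B tabR [ 0.6218 -0.2008  0.08  ]
B jwL [ 0.6184 -0.2267  0.056 ]
B jwR [ 0.6175 -0.2361  0.056 ]
B anL [ 0.6128 -0.2664  0.056 ]
B anR [ 0.6115 -0.2796  0.056 ]
[491 206   5  39  64] [0.5444 0.1335 0.072 ]
[350 255  27  27 269] [0.5261 0.258  0.072 ]
[424 254  27  27 277] [0.5147 0.1895 0.072 ]
[499 254  27  27 292] [0.5023 0.1204 0.072 ]
[276 256  27  25 214] [0.5384 0.3263 0.072 ]
```

View pics/AB.png

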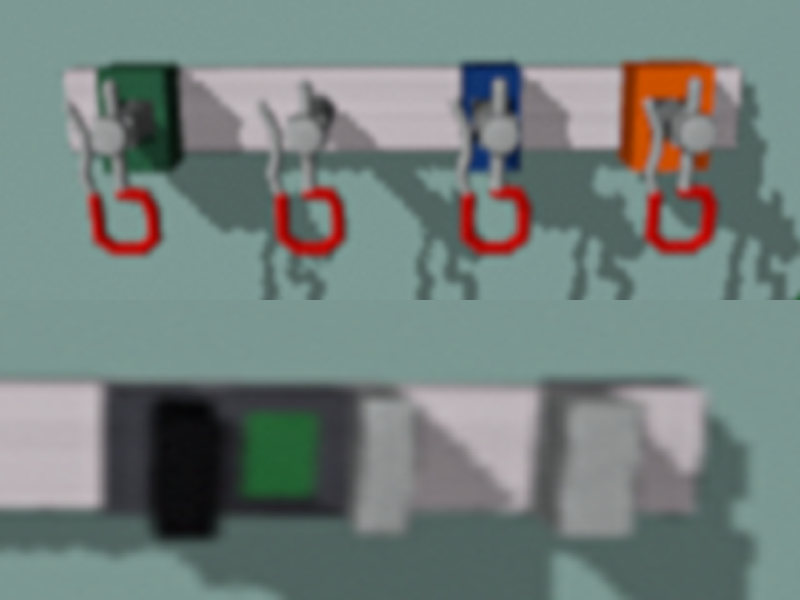

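```bash
cat >> h.py <<'E'
def fr(o,yaw):
    c,s=np.cos(yaw),np.sin(yaw)
    return lambda x,y,z: np.array([o[0]+c*x-s*y,o[1]+s*x+c*y,z])
SY,GY=-.179,-.097
S=fr((.553,.2155),SY); G=fr((.6195,-.1915),GY)
def pick(p,yaw):
    best=None; j0=robot.state()["joint_positions"]
    for k in (-1,0,1):
        q=qd(yaw+k*np.pi); j=robot.inverse_kinematics(list(p),list(q))
        if j is None: continue
        j=np.array(j); c=abs(j[6])+.3*np.abs(j-j0).max()
        if best is None or c<best[0]: best=(c,q,j)
    return best[1],best[2]
def st():
    s=robot.state(); print("t%.1f"%s["t"],s["eef_pos"],"F",s["contact_force"],"w %.4f g %.1f"%(s["grip_width"],s["grasp_force"]))
    return s
E
python3 - <<'E'
from h import *
robot.close(10)
y=np.pi/2+GY
q,j=pick(G(0,-.023,.12),y); print(j)
robot.movep(G(0,-.023,.12),q); robot.move_straight(G(0,-.023,.047)); st()
robot.move_straight(G(0,.02,.047),v=.06); st()
robot.move_straight(G(0,.080,.047),v=.08); st()
robot.move_straight(G(0,.075,.047),v=.08);
robot.move_straight(G(0,.075,.14)); st()
f=snap("wrist","wC"); 
E
```

```text
[ 0.1228  0.7364  0.3167  1.5317 -0.2668  0.9163  0.4288]
t7.2 [ 0.618  -0.2147  0.0478] F [-0.0397  0.4292 -0.0448] w 0.0004 g 0.0
t8.0 [ 0.6207 -0.1701  0.0462] F [ 0.0168 -0.193   0.334 ] w 0.0003 g 0.0
t8.9 [ 0.6276 -0.111   0.0474] F [-0.0959 -0.2076 -0.4757] w 0.0002 g 0.0
t9.9 [ 0.626  -0.1165  0.1392] F [ 0.7502  0.527  -0.2088] w 0.0006 g 0.0
```

View pics/wC.png

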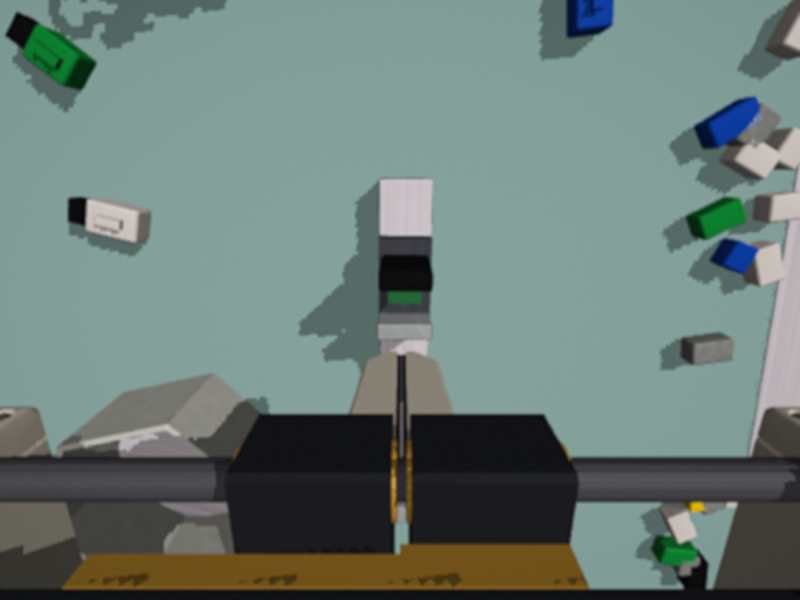

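```bash
python3 - <<'E'
from h import *
f=robot.grab_frame("wrist")
def gi(p):
    d=p[:2]-G(0,0,0)[:2]; c,s=np.cos(GY),np.sin(GY); return np.array([c*d[0]+s*d[1],-s*d[0]+c*d[1]])
for k,u,v,z in [("end",406,180,.022),("eL",378,180,.022),("eR",432,180,.022),("carr",405,237,.034),("tabfar",405,256,.08),("tabnear",405,270,.08),("wallfar",405,324,.056),("wallnear",405,338,.056)]: print(k,gi(unproj(f,(u/1.5625,v/1.5625),z)))
E
```

```text
end [0.0024 0.1497]
eL [-0.0154  0.1497]
eR [0.0188 0.1497]
carr [0.0017 0.1155]
tabfar [0.0015 0.1129]
tabnear [0.0015 0.1053]
wallfar [0.0017 0.0652]
wallnear [0.0017 0.0558]
```

```bash
sed -i 's/G=fr((.6195,-.1915),GY)/G=fr((.621,-.1916),GY)/' h.py; cat >> h.py <<'E'
PY=[-.105,-.035,.035,.105]
def tin():
    f=robot.grab_frame("top"); ref=cv2.resize(cv2.imread("pics/top0.png"),(512,384),interpolation=cv2.INTER_AREA)
    t=ref[215:302,303:392]; r=cv2.matchTemplate(f["pixels"][:,:,::-1].copy(),t,cv2.TM_CCOEFF_NORMED)
    _,s,_,loc=cv2.minMaxLoc(r); d=np.array(loc)-[303,215]
    c=unproj(f,np.array([541.8,401.5])/1.5625+d,.07); print("tin",c,"score %.2f shift"%s,d); return c
def clip_out(i,ang=.698,grip=25,dz=0):
    robot.let_go()
    p=S(-.034,PY[i-1],.054+dz); y=SY+ang
    q,j=pick(p+[0,0,.09],y); print(j)
    robot.movep(p+[0,0,.09],q); robot.move_straight(p,v=.12); st()
    robot.close(grip); st()
    robot.move_straight(S(-.034-.034,PY[i-1],.054+dz),v=.06); s=st()
    robot.move_straight(S(-.068,PY[i-1],.17)); st()
E
python3 - <<'E'
from h import *
tin()
clip_out(1)
snap("wrist","c1"); tin()
E
```

```text
tin [ 0.4419 -0.2462  0.07  ] score 0.47 shift [0 0]
[-0.693   0.5729  0.64    1.9169 -0.4665  0.8036 -0.8495]
t13.5 [0.5015 0.1179 0.0545] F [-0.1551 -0.9744  0.1592] w 0.0931 g 0.0
t14.6 [0.5008 0.1183 0.054 ] F [ 0.6675 -0.2176 -0.6342] w 0.0305 g 25.0
t15.3 [0.4677 0.1243 0.0542] F [-0.8415 -0.7371 -0.0037] w 0.0302 g 25.0
t16.2 [0.4667 0.1243 0.1693] F [-0.1432 -0.3026 -1.9576] w 0.0311 g 25.0
tin [ 0.4419 -0.2462  0.07  ] score 1.00 shift [0 0]
```

View pics/c1.png

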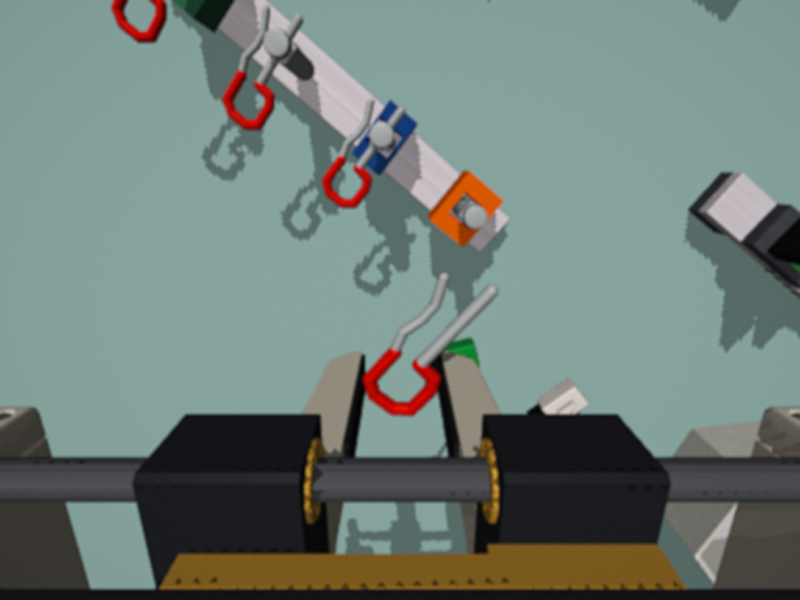

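Clip 1 is out, held by its loop at (402,380) with its leg pointing along the stand's +x. Next I drop it in the tin and do the remaining clips.

```bash
cat >> h.py <<'E'
def drop(off=(0,0),legoff=0.):
    c=tin(); s=robot.state(); 
    if s["grip_width"]<.01: print("LOST"); return False
    yaw0=2*np.arctan2(s["eef_rot"][2],s["eef_rot"][1]); leg0=SY+legoff
    best=None
    for dy in np.radians([0,30,-30,60,-60,90,-90,120,-120]):
        l=leg0+dy; p=np.array([c[0]-.016*np.cos(l)+off[0],c[1]-.016*np.sin(l)+off[1],.082])
        q=qd(yaw0+dy); j=robot.inverse_kinematics(list(p),list(q)); j2=robot.inverse_kinematics(list(p+[0,0,.1]),list(q))
        if j is not None and j2 is not None and abs(j[6])<2.6: break
    else: raise RuntimeError("no ik")
    print("dy",dy)
    robot.movep(p+[0,0,.1],q); robot.move_straight(p)
    if st()["grip_width"]<.01: print("LOST"); return False
    robot.let_go(); robot.dwell(.3); robot.move_straight(p+[0,0,.1],v=.3); return True
E
python3 - <<'E'
from h import *
print(drop())
clip_out(2); snap("top","t1",(280,190,440,310)); tin()
E
```

```text
tin [ 0.4419 -0.2462  0.07  ] score 1.00 shift [0 0]
dy 0.0
t18.6 [ 0.4267 -0.2435  0.0825] F [ 0.0251  0.6469 -0.0886] w 0.0307 g 25.0
True
[-0.819   0.6287  0.685   1.8319 -0.5109  0.8649 -0.9381]
t23.2 [0.514  0.1869 0.0546] F [ 0.4345 -0.3655 -0.3239] w 0.0925 g 0.0
t24.2 [0.5133 0.1871 0.054 ] F [ 0.2367 -0.3686  0.229 ] w 0.0304 g 25.0
t24.9 [0.4802 0.1933 0.0542] F [ 0.2553 -0.0642 -0.8568] w 0.0307 g 25.0
t25.8 [0.4792 0.1931 0.1692] F [-0.1604 -0.0502 -0.896 ] w 0.0308 g 25.0
tin [ 0.4419 -0.2462  0.07  ] score 0.94 shift [0 0]
```

View pics/t1.png

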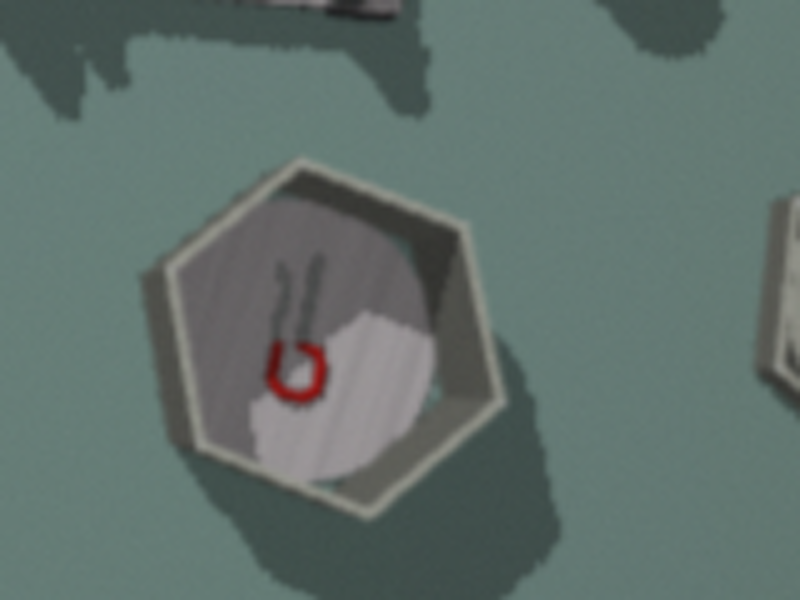

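Clip 1 lies flat near the middle of the tin, with its loop at crop (297,372). I'll continue the same way.

```bash
python3 - <<'E'
from h import *
import sys
if not drop((0,-.022)): sys.exit("lost")
for i,o in ((3,(0,.022)),(4,(0,0))):
    clip_out(i)
    if not drop(o): sys.exit("lost %d"%i)
q,j=pick(np.array([.5,.2,.3]),SY+1.57); robot.movep([.5,.2,.3],q)
tin(); f=snap("top","t2",(280,190,440,310)); snap("wrist","w2"); st()
E
```

```text
tin [ 0.4419 -0.2462  0.07  ] score 0.94 shift [0 0]
dy 0.0
t28.5 [ 0.4267 -0.2657  0.0825] F [ 0.0886 -0.1282  0.4462] w 0.0305 g 25.0
[-0.9527  0.7146  0.7897  1.7253 -0.6033  0.9618 -0.9779]
t33.4 [0.5265 0.2559 0.0546] F [0.6665 0.0736 0.342 ] w 0.0928 g 0.0
t34.5 [0.5257 0.256  0.054 ] F [-0.1355 -0.5467  0.5303] w 0.0305 g 25.0
t35.2 [0.4926 0.2622 0.0542] F [ 0.4073 -0.0825  0.1393] w 0.0305 g 25.0
t36.1 [0.4916 0.2619 0.1691] F [-0.0997 -0.0165  0.325 ] w 0.0307 g 25.0
tin [ 0.4419 -0.2462  0.07  ] score 0.84 shift [0 0]
dy 0.0
t38.7 [ 0.4266 -0.2217  0.0825] F [-0.3138  0.4381 -0.2078] w 0.0303 g 25.0
[-1.0575  0.816   0.8986  1.5962 -0.7024  1.0805 -1.0192]
t43.8 [0.539  0.3248 0.0548] F [-0.2372 -0.4483 -0.4409] w 0.0927 g 0.0
t44.8 [0.5382 0.3249 0.054 ] F [0.3173 0.2553 0.7318] w 0.0304 g 25.0
t45.5 [0.505  0.331  0.0542] F [ 0.6081 -0.1163  0.3771] w 0.0307 g 25.0
t46.4 [0.504  0.3308 0.169 ] F [ 0.1824  0.137  -0.5296] w 0.0308 g 25.0
tin [ 0.4419 -0.2462  0.07  ] score 0.82 shift [0 0]
dy 0.0
t49.4 [ 0.4266 -0.2438  0.0825] F [-0.0956 -0.0933  0.0874] w 0.0304 g 25.0
tin [ 0.4649 -0.2456  0.07  ] score 0.74 shift [ -1 -11]
t53.1 [0.5002 0.1986 0.2999] F [-0.2331  0.0073  0.4982] w 0.0931 g 0.0
```

View pics/t2.png

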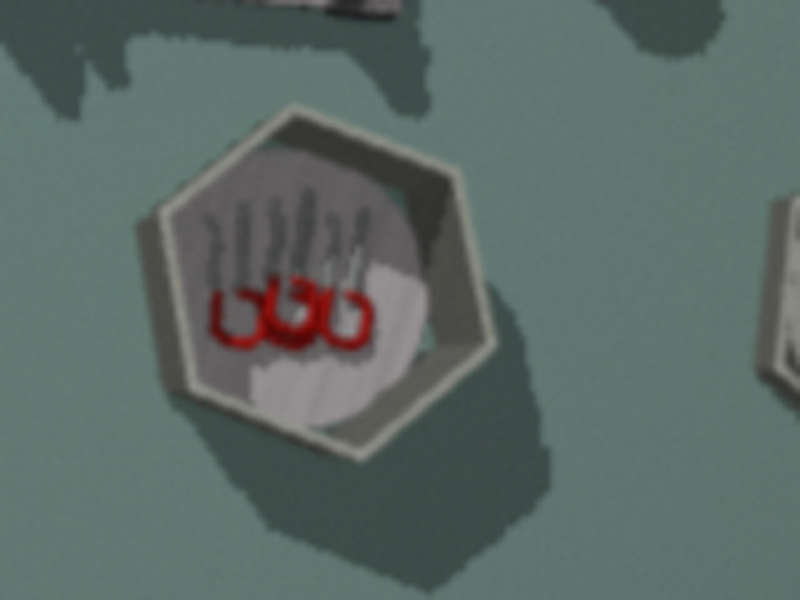

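View pics/w2.png

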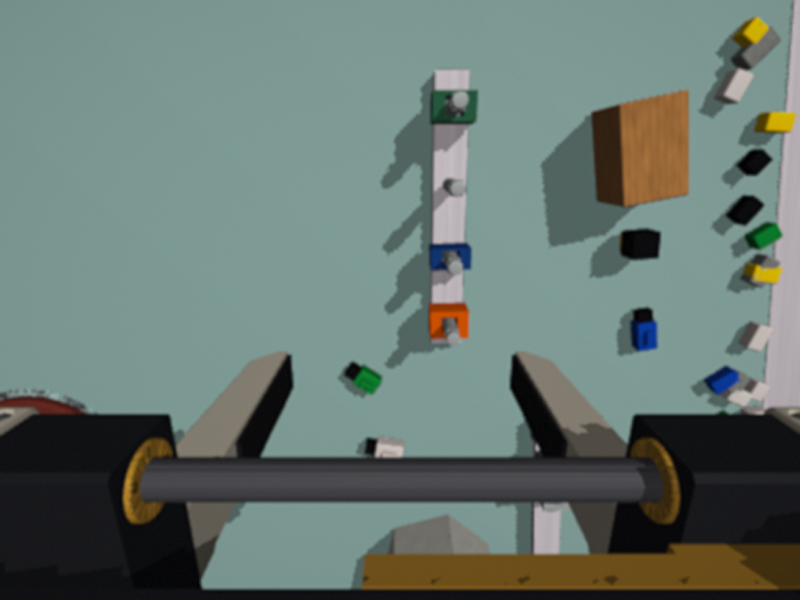

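All four clips are in the tin, which was knocked about 23 mm toward +x. The three blocks stand free on post4 (green), post2 (blue) and post1 (orange). Next I move the orange block.

```bash
cat >> h.py <<'E'
def block(i,ya,ofs=0.):
    robot.let_go(); p=S(0,PY[i-1],.017); q,j=pick(p,SY+np.pi/2)
    robot.movep(p+[0,0,.10],q); robot.move_straight(p,v=.12); st()
    robot.close(30); st()
    robot.move_straight(p+[0,0,.10],v=.12)
    if st()["grip_width"]<.035: print("LOST"); return False
    g=lambda z: G(0,-.075+ya,z)
    q,j=pick(g(.024),GY+np.pi/2); robot.movep(g(.13),q)
    s=st()
    if s["grip_width"]<.035: print("LOST"); return False
    robot.move_straight(g(.034),v=.12); f0=robot.state()["contact_force"][2]
    for z in np.arange(.032,.0225,-.002):
        robot.move_straight(g(z),v=.04)
        if abs(robot.state()["contact_force"][2]-f0)>5: break
    st(); robot.let_go(); robot.dwell(.2); robot.move_straight(g(.15),v=.15); return True
E
python3 - <<'E'
from h import *
print(block(1,.019))
q,j=pick(np.array([.56,-.15,.3]),GY); robot.movep([.56,-.15,.3],q)
snap("wrist","b1",(100,80,400,305)); st()
E
```

```text
t55.1 [0.535  0.1123 0.0177] F [1.0123 0.0509 0.4439] w 0.0927 g 0.0
t56.0 [0.5344 0.1121 0.017 ] F [-0.146   0.3061 -0.8713] w 0.0397 g 30.0
t57.0 [0.5336 0.1123 0.1163] F [-0.476   0.3367 -0.2407] w 0.0396 g 30.0
t58.4 [ 0.6163 -0.2447  0.1294] F [ 1.1707  0.1873 -0.4301] w 0.0397 g 30.0
t60.6 [ 0.6155 -0.2473  0.0238] F [-0.4168 -0.2077 -0.7824] w 0.0400 g 30.0
True
t64.2 [ 0.5599 -0.15    0.2992] F [ 0.3968 -0.7383 -0.0253] w 0.0927 g 0.0
```

View pics/b1.png

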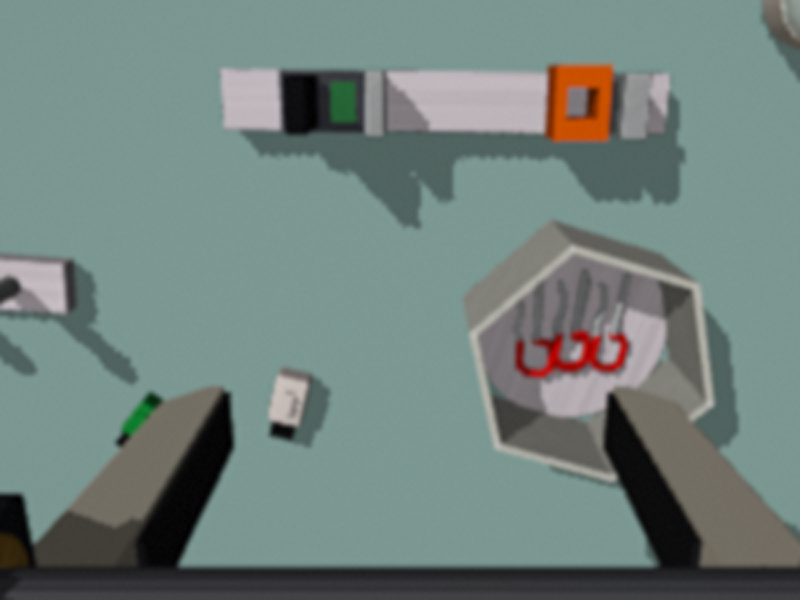

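The orange block stands square and centred on the beam at (580,103), close to the anvil. Next come blue and green.

```bash
python3 - <<'E'
from h import *
import sys
if not block(2,.051): sys.exit("blue lost")
if not block(4,.082): sys.exit("green lost")
q,j=pick(np.array([.56,-.15,.3]),GY); robot.movep([.56,-.15,.3],q)
snap("wrist","b2",(100,80,400,305)); st()
E
```

```text
t66.8 [0.5475 0.1809 0.0177] F [ 0.2122  0.2359 -0.4334] w 0.0930 g 0.0
t67.6 [0.5468 0.1811 0.017 ] F [-0.963  -0.594   0.1238] w 0.0401 g 29.9
t68.6 [0.546  0.1811 0.1162] F [-0.9753 -0.4262 -0.9031] w 0.0397 g 29.9
t70.1 [ 0.6194 -0.2129  0.1295] F [ 0.0107 -0.2734 -1.2073] w 0.0400 g 29.9
t72.3 [ 0.6186 -0.2154  0.0238] F [ 0.1006  0.2997 -1.1161] w 0.0398 g 29.9
t77.6 [0.5725 0.3189 0.0179] F [-0.0368  0.2076  1.2242] w 0.0932 g 0.0
t78.5 [0.5717 0.3188 0.017 ] F [-0.1811  0.2529  0.4095] w 0.0400 g 30.0
t79.5 [0.5709 0.3188 0.1161] F [-0.2503  0.7352 -0.242 ] w 0.0397 g 30.0
t81.3 [ 0.6224 -0.1824  0.1296] F [ 0.3801  0.6993 -1.2714] w 0.0398 g 30.0
t83.5 [ 0.6216 -0.1845  0.0238] F [-0.9512 -0.4001 -0.1463] w 0.0398 g 30.0
t87.0 [ 0.5599 -0.1498  0.2991] F [ 0.4285 -0.7382 -0.1962] w 0.0928 g 0.0
```

View pics/b2.png

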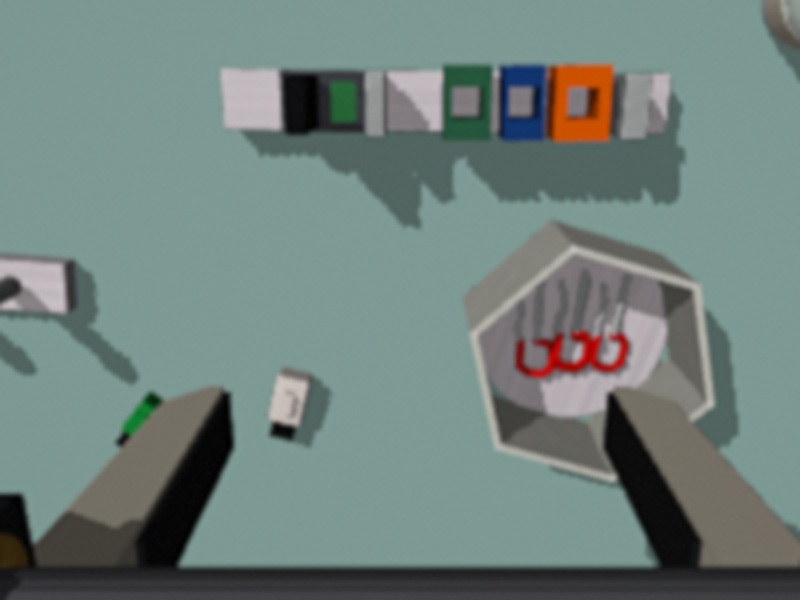

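```bash
python3 - <<'E'
from h import *
robot.close(10)
q,j=pick(G(0,.137,.14),GY+np.pi/2)
robot.movep(G(0,.137,.14),q); robot.move_straight(G(0,.137,.048)); s=st()
u=G(0,1,0)-G(0,0,0); f0=s["contact_force"]@u
robot.move_straight(G(0,.074,.048),v=.05); st()
y=.074
while y>.048:
    y-=.0006; robot.move_straight(G(0,y,.048),v=.015)
    F=np.mean([robot.state()["contact_force"]@u for _ in range(3)])-f0
    if y<.064: print("%.4f %.1f"%(y,F),end="; ")
    if F>9: break
st(); robot.dwell(.4); st()
E
```

```text
t90.4 [ 0.635  -0.0559  0.049 ] F [0.2521 0.4387 0.8478] w 0.0004 g 0.0
t91.8 [ 0.6281 -0.118   0.0478] F [-2.2758  1.4106  1.0495] w 0.0003 g 0.9
0.0638 2.3; 0.0632 2.5; 0.0626 2.6; 0.0620 3.5; 0.0614 4.3; 0.0608 5.2; 0.0602 6.7; 0.0596 7.4; 0.0590 8.1; 0.0584 8.4; 0.0578 8.5; 0.0572 10.7; t98.8 [ 0.6269 -0.1294  0.048 ] F [-1.2624 11.3779  3.236 ] w 0.0004 g 5.2
t99.2 [ 0.6269 -0.1294  0.0481] F [-2.1582 10.7415  2.8114] w 0.0007 g 5.2
```

```bash
python3 - <<'E'
from h import *
robot.move_straight(G(0,.09,.048),v=.05); robot.move_straight(G(0,.09,.16)); 
q,j=pick(np.array([.56,-.15,.3]),GY); robot.let_go(); robot.movep([.56,-.15,.3],q)
snap("wrist","b3",(130,80,360,252)); st()
E
```

```text
t103.6 [ 0.5601 -0.1494  0.2993] F [-0.2523 -0.3199  0.287 ] w 0.0928 g 0.0
```

View pics/b3.png

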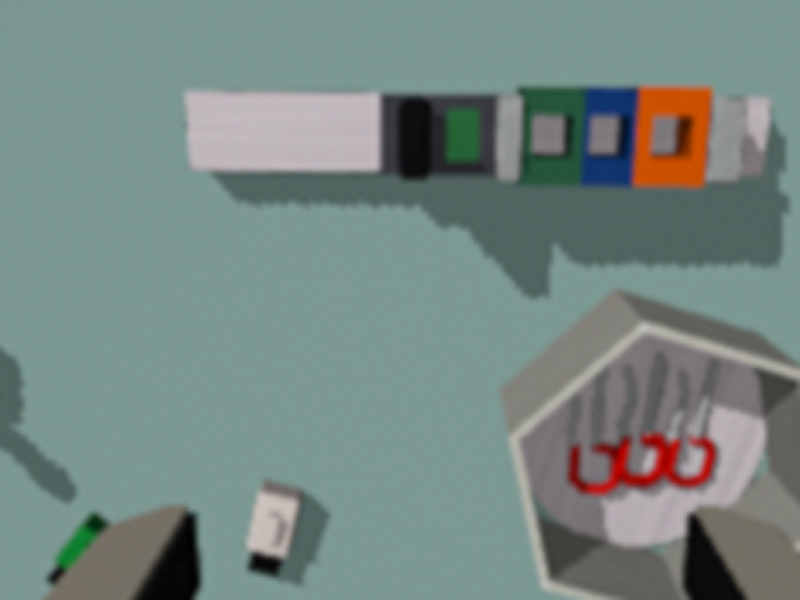

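The row is closed tight between jaw (508,135) and anvil (725,135), square and centred. The clips are in the tin, clip 4 stacked on clip 1 in the middle.

```bash
python3 -c "
from station import robot
print(robot.sign_off())"
```

```text
the job is handed in; nothing more can be done
None
```

I handed the job in with all four clips in the upright tin and the orange, blue and green blocks upright, square and centred on the beam. The jaw is closed on the row at about 11 N of push; I could not measure the force it keeps after release, and sign-off gave no verdict.

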